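# Switch the solar charge box from the lantern to the torch

### The job

The lantern is full: on the white solar charge box, push the yellow lever over so that it snaps to off (towards the red strip), and only then push the grey lever over so that it snaps to on (towards the green strip); the two must never be on together. Push the levers with the fingertips, without gripping them or forcing them against their stops, and leave the blue lever, the jar, the torch and the mug as they are.

Things in the scene. Friction and masses are not known exactly. Their poses are not given: they have to be found in the camera images.
- charge_box: White box fixed to the bench, 180 (its x) by 270 (y) by 50 mm high; origin at the centre of its underside; yaw up to 0.5 rad either way. On top a red strip along its -x edge (off side, facing the robot) and a green strip along its +x edge (on side). Three toggle switches stand on it in a row at its y = -80, 0, +80 mm, in any order. All levers swing along the box's x.
- yellow_lever (a joint): Lever with a yellow ball knob. 0 rad = off, leaning 0.5 rad from upright to the red strip (box -x); 0.5 = upright; 1.0 = on, leaning 0.5 rad to the green strip (box +x). Stable only at the two ends: a spring snaps it to the nearer end, so push it past upright, with about 3 N at the knob to start it and less towards the middle. It starts on.
- grey_lever (a joint): Lever with a grey ball knob, on a grey block (the torch's line). Same build, values and directions as the yellow one. It starts off.
- blue_lever (a joint): Lever with a blue ball knob, on a blue block. Same build; starts off and is to be left so.
- yellow_switch: Yellow block under the yellow lever, 52 (x) by 34 (y) by 12 mm high, fixed on the box top; origin at the centre of its underside, 50 mm above the bench; axes as the box's. The hinge lies along y, 12 mm above this origin. Lever: stem 8.4 mm thick, knob 24 mm in diameter, its centre 54 mm from the hinge: at either end 26 mm to the side and 59 mm above this origin, upright 66 mm above it.
- grey_switch: Grey block under the grey lever, same as the yellow one.
- blue_switch: Blue block under the blue lever, same as the yellow one.
- yellow_knob (a point): Centre of the yellow ball knob, 24 mm in diameter; moves with the lever.
- grey_knob (a point): Centre of the grey ball knob, 24 mm in diameter; moves with the lever.
- blue_knob (a point): Centre of the blue ball knob, 24 mm in diameter; moves with the lever.
- jar: Green glass jar with a steel cap, 72 mm in diameter, 105 mm high, standing loose beside the box on its +y side; origin at the centre of its underside.
- torch: Grey torch standing loose on its head beside the box on its -y side, 48 mm in diameter at the foot, 118 mm high; origin at the centre of its underside.
- mug: Steel mug, 76 mm in diameter, 80 mm high, with a handle, standing loose beyond the box's green edge; origin at the centre of its underside.
There are look-alikes about, which are no part of the job. Leave any pink look-alike of the torch alone.

How it is judged (in metres and radians):
On the way, in this order (a step that is already met when the one before it is completed fails the run):
1. the yellow lever has snapped to off while the grey one is still off (value of joint yellow_lever below 0.12 rad and value of joint grey_lever below 0.2 rad), for 0.2 s.
2. the grey lever has snapped to on with the yellow one off (value of joint grey_lever above 0.88 rad and value of joint yellow_lever below 0.12 rad), for 0.2 s.
At the end, for the whole second after the job is handed in: The yellow lever rests at off (within 0.12 rad of its end), the grey lever at on (within 0.12 rad), the blue lever still at off (within 0.12 rad), and the jar, torch and mug stand upright within 20 mm of where they began (all of step 2 and value of joint blue_lever below 0.12 rad and distance of each of jar, torch, mug from where it was at the start of the episode below 0.02 m and angle between each of jar, torch, mug's own z axis and vertical below 0.15 rad); the robot touches nothing.
It fails at once if the yellow and the grey lever are on together (both past upright) (value of joint each of yellow_lever, grey_lever above 0.5 rad).
It fails at once if the blue lever is pushed past upright (value of joint blue_lever above 0.5 rad).
It fails at once if a lever is gripped or forced: more than 20 N between it and the fingers (contact force between the fingers and yellow_lever above 20 N or contact force between the fingers and grey_lever above 20 N or contact force between the fingers and blue_lever above 20 N).
It fails at once if the jar, torch or mug is moved more than 20 mm, lifted or tipped (distance of any of jar, torch, mug from where it was at the start of the episode above 0.02 m or angle between any of jar, torch, mug's own z axis and vertical above 0.3 rad).
It also fails if it takes over 42 s, if anything falls off the work surface, if the arm or the gripper's body presses on something with over 40 N, if the wrist force passes 120 N, or if a joint passes its speed limit or range.

### The arm

A 7-joint arm with a two-finger parallel gripper is mounted at the origin on the work surface. World frame = base frame: x ahead of the robot, y to its left, z up, the work surface at z = 0. Lengths are in m, angles in degrees, forces in N, time in s.
With the tool pointing down it reaches from about 0.425 to 0.875 m from the base axis. Payload 4.7 kg.
Tool frame: the origin (TCP) lies between the finger pads; the fingertips stand 8 mm ahead of it and the grasp point (between the pads) lies 11 mm behind it; z points along the fingers, y is the line along which they close (so a half turn about z gives the same grasp; the last joint's range is limited). The gripper opens to 87 mm and grips with 3 to 60 N. Pads are 19 mm wide; open, the fingers measure 117 mm over their backs; the gripper's body (75 mm by 190 mm) begins 51 mm behind the grasp point.
Start: joints at [-63.593, 18.392, -4.016, 83.108, 1.295, 78.541, -3.26], TCP at [0.281, 0.586, 0.231] pointing down, gripper open.
Joint ranges: [-163.93, 163.93], [-17.29, 119.83], [-79.2, 71.16], [3.27, 140.29], [-89.18, 269.18], [5.43, 117.66], [-154.24, 154.24]. Speed limits (degrees/s): [147.25, 147.25, 180, 180, 180, 180, 180].

### API

Orientations are given as [roll, pitch, yaw] about the fixed x, y, z axes, in that order (R = Rz(yaw) Ry(pitch) Rx(roll)).
In Python, from cell import env, viewer gives the robot as it stands. The module is installed in compiled form; this text tells all that it offers.
- The arm moves only by the tool arm_command, never from a script. Its argument "series" is a list of rows, each a list of 2 entries, a list of its own where there are three numbers: the shift along the tool's x, y, z in mm, then the turn about the tool's z in rad. A call has exactly 5 rows; each row is the pose to reach, as a shift and turn from the pose commanded when the call began, along the tool's axes at that moment; what a row does not reach only later rows make up. A row lasts 1/10 s, in which the tool goes at most 50 mm and 8.59 degrees, less where a joint would pass 70% of its speed; a pose out of reach is approached as far as the arm can. A call with a gripper value outside its range is refused whole. "grip" is the gripper command: -1 is fully open, 1 is shut, values between are in proportion, set as the call begins (left out, the last holds). The fingers move at their own pace and stop on an object; "grip_force" is the grip in N (left out, the last holds). Time passes only in rows, so rows that repeat a pose let the fingers close, or fill a call up. It gives the time, the measured TCP pose, the force, the opening and the grip force at its end, in the units of the state.
- env.get_obs(): the state, without advancing time (a new reading comes with each control period).
- viewer.read_camera(name): name is "scene" or "top" or "wrist"; returns (picture, depth): 480x640x3 uint8, blue, green, red; 480x640 float32, m along the optical axis (not along the pixel's ray), 0 where there is no reading.
- viewer.calibration(name): a dict with "K" (3x3 intrinsics, pixels), "T" (4x4, takes a point from camera to world coordinates); the wrist camera has in their place "hand_eye" (4x4, takes a point from camera to tool coordinates, whose origin is the TCP and whose axes are the flange's). Camera axes: x right, y up, looking along -z (the intrinsics and any distortion apply to the point x, -y, -z); pixel columns grow to the right and rows downward; lengths in m; the calibration is good to about 2 mm. A picture is of the moment at which its call begins: read the wrist's pose just before it. calibration takes no time and is no camera call.
- env.sign_off(): hands the job in; it is judged then, once.
The state is a dict: "time_s": time; "qpos": joint angles; "joint_velocities": joint speeds; "effort": joint torques, N m; "tool_pos": TCP position; "tool_rot": TCP orientation; "force": force on the tool from outside, world axes, zero at the start; "wrist_torque": the same for the moment, N m; "grip_width": finger opening in m; "grasp_force": force on a finger pad.
Only numpy, scipy, OpenCV 4.12 (cv2) and the standard library are available. Lean on these libraries where they do the work, as an engineer would, in place of code of your own. Each camera call takes 0.05 s, during which the arm holds its last target. There are 200 camera calls.

## Working session

There is one attempt and no reset: what is moved stays moved. The work goes in short steps, Python scripts to look and compute and a tool call to move; the robot and the scene stay as the last step left them, time stands still between calls to the robot, and variables do not carry over. Pictures are saved under pics/ and viewed, at most 10 in all, crops included, and the job is handed in when it is done.

Besides the shell and the picture viewer there is one more tool, called after ">>>" as a command line: name --argument value ..., lists and objects as JSON in quotes. arm_command: Moves the arm, as the interface text tells. Its arguments: {"type":"object","properties":{"series":{"type":"array"},"grip":{"type":"number"},"grip_force":{"type":"number"}},"required":["series"]}

```bash
mkdir -p pics; python3 - <<'E'
from cell import env, viewer
import cv2,numpy as np
o=env.get_obs();print(o['time_s'],o['tool_pos'],o['tool_rot'],o['force'],o['grip_width'])
for n in('top','scene'):
    p,d=viewer.read_camera(n);cv2.imwrite(f'pics/{n}0.png',p);np.save(f'pics/{n}0.npy',d)
    c=viewer.calibration(n);print(n,c)
E
```

```text
0.0 [0.28064918 0.58569461 0.22944895] [-1.79890008e+02  6.38436176e-03  1.54404429e+02] [ 0.39571244 -0.73529041  0.10210475] 0.08662362267676915
top {'K': array([[563.15840311,   0.        , 320.97429987],
       [  0.        , 563.15840311, 233.42895118],
       [  0.        ,   0.        ,   1.        ]]), 'T': array([[ 0.01993042,  0.98168492, -0.18946637,  0.40548116],
       [-0.99969275,  0.01677382, -0.01824967, -0.00167729],
       [-0.01473735,  0.18977188,  0.9817176 ,  1.2460271 ],
       [ 0.        ,  0.        ,  0.        ,  1.        ]])}
scene {'K': array([[612.87438866,   0.        , 325.87336045],
       [  0.        , 612.87438866, 234.83573664],
       [  0.        ,   0.        ,   1.        ]]), 'T': array([[-0.50028403, -0.67753358,  0.53913277,  1.23945881],
       [ 0.86583015, -0.38617016,  0.31813638,  0.36193013],
       [-0.0073511 ,  0.62595595,  0.77982376,  0.9815411 ],
       [ 0.        ,  0.        ,  0.        ,  1.        ]])}
```

View pics/top0.png

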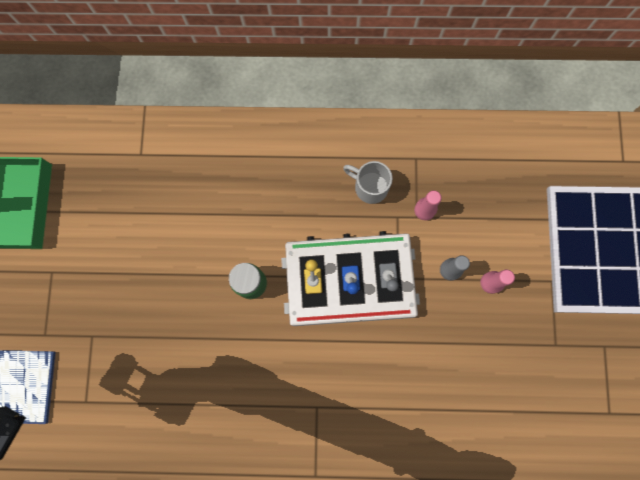

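View pics/scene0.png

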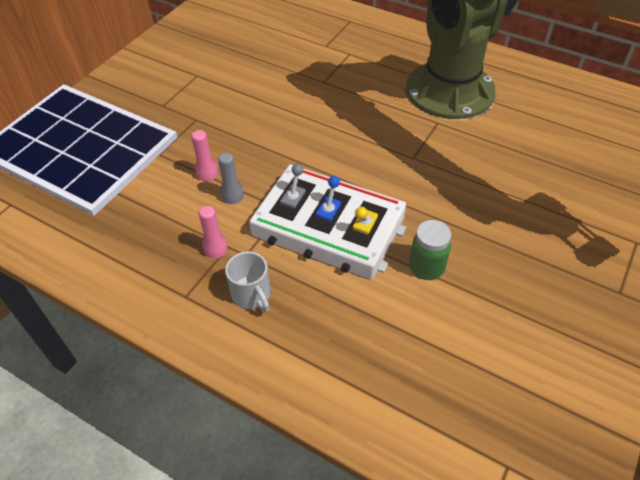

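Top view: the yellow lever is at px (312,270) and leans to green. The blue (351,283) and grey (391,283) levers lean to red. The jar is at (247,281), the mug at (374,182), the grey torch at (455,268), and the two pink look-alikes at (428,206) and (497,282). The scene view agrees, with knobs at yellow (362,212), blue (333,182) and grey (298,170). Next I'll measure the box from its strips.

```bash
cat >h.py <<'E'
import cv2,numpy as np
from cell import env,viewer
def ray(n,uv,z):
    c=viewer.calibration(n);K,T=c['K'],c['T']
    d=T[:3,:3]@(np.array([1,-1,-1])*(np.linalg.inv(K)@[uv[0],uv[1],1]));o=T[:3,3]
    return o+d*(z-o[2])/d[2]
E
python3 - <<'E'
from h import *
p=cv2.imread('pics/top0.png');h=cv2.cvtColor(p,cv2.COLOR_BGR2HSV)
def m(lo,hi,box):
    k=cv2.inRange(h,lo,hi);r=np.zeros_like(k);x0,y0,x1,y1=box;r[y0:y1,x0:x1]=k[y0:y1,x0:x1];return r
B=(282,230,422,328)
S={}
for n,lo,hi in(('green',(45,100,60),(80,255,255)),('red',(0,150,90),(6,255,255)),('red2',(172,150,90),(180,255,255))):
    k=m(lo,hi,B);c=cv2.findNonZero(k)
    if c is None: print(n,None);continue
    r=cv2.minAreaRect(c);W=np.array([ray('top',q,.05)[:2] for q in c[:,0]])
    v=cv2.fitLine(W.astype(np.float32),2,0,.01,.01).ravel();print(n,len(c),r,W.mean(0),v, np.degrees(np.arctan2(-v[2-2],v[1]) if v[1]>0 else np.arctan2(v[0],-v[1])))
for n,lo,hi in(('yellow',(20,120,60),(32,255,255)),('blue',(105,150,50),(125,255,255))):
    c=cv2.findNonZero(m(lo,hi,B));print(n,len(c),cv2.boundingRect(c))
cs={'yk':((312,266),.109),'bk':((352,289),.109),'gk':((392,284),.109),'jar':((245,279),.105),'torch':((461,263),.118),'mug':((374,178),.08)}
for k,(uv,z) in cs.items(): print(k,ray('top',uv,z).round(3))
for k,uv,z in(('yk',(362,212),.109),('bk',(333,182),.109),('gk',(298,170),.109),('jar',(434,235),.105),('torch',(227,157),.118),('mug',(247,268),.08)):print(k,ray('scene',uv,z).round(3))
cv2.imwrite('pics/c.png',np.hstack([cv2.resize(p[225:335,275:425],None,fx=2.6,fy=2.6,interpolation=2),cv2.resize(cv2.imread('pics/scene0.png')[155:265,250:400],None,fx=2.6,fy=2.6,interpolation=2)]))
E
```

```text
green 255 ((347.512451171875, 242.1756134033203), (2.3471014499664307, 109.29275512695312), 85.96228790283203) [ 0.61811534 -0.03671634] [ 0.08877718 -0.9960515   0.61811537 -0.03671634] 5.0932627
red 258 ((353.4670104980469, 315.0380859375), (2.279905080795288, 111.35913848876953), 85.91438293457031) [ 0.46252811 -0.0494866 ] [ 0.08895861 -0.99603534  0.4625281  -0.0494866 ] 5.103699
red2 None
yellow 402 (304, 259, 18, 35)
blue 307 (342, 266, 18, 28)
yk [0.557 0.036 0.109]
bk [ 0.512 -0.045  0.109]
gk [ 0.523 -0.126  0.109]
jar [0.529 0.172 0.105]
torch [ 0.567 -0.264  0.118]
mug [ 0.754 -0.091  0.08 ]
yk [0.555 0.037 0.109]
bk [ 0.514 -0.048  0.109]
gk [ 0.52  -0.125  0.109]
jar [0.536 0.177 0.105]
torch [ 0.567 -0.264  0.118]
mug [ 0.754 -0.091  0.08 ]
```

View pics/c.png

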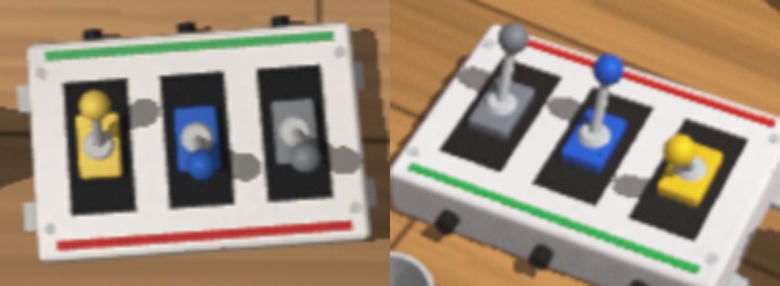

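The box is at about (0.540, -0.043) with yaw 5.1°. Along its y, yellow is at +80, blue at 0 and grey at -80. The crop confirms yellow leaning to green, and blue and grey leaning to red. I'll shut the fingers and move above the green side of the yellow lever, turning the tool so its x lies along the box's -x.

>>> arm_command --series '[[[-35, -24, 0], -0.107], [[-72, -49, 0], -0.214], [[-109, -74, 0], -0.321], [[-146, -99, 0], -0.428], [[-180, -122, 0], -0.536]]' --grip 1 --grip_force 5

```text
time_s: 0.6
tool_pos: [0.3913, 0.3961, 0.2302]
tool_rot: [-180.0, -0.0, -174.7]
force: [1.5, -0.1, 0.2]
grip_width: 0.0546
grasp_force: 0.0
```

>>> arm_command --series '[[[-17, -37, 0], 0], [[-34, -74, 0], 0], [[-52, -112, 0], 0], [[-70, -150, 0], 0], [[-87, -187, 0], 0]]'

```text
time_s: 1.1
tool_pos: [0.4943, 0.218, 0.2303]
tool_rot: [-180.0, -0.0, -174.9]
force: [-0.1, -0.1, 0.0]
grip_width: 0.015
grasp_force: 0.0
```

>>> arm_command --series '[[[-20, -40, 0], 0], [[-40, -80, 0], 0], [[-60, -120, 0], 0], [[-76, -155, 0], 0], [[-86, -185, 0], 0]]'

```text
time_s: 1.6
tool_pos: [0.5967, 0.0407, 0.2301]
tool_rot: [-180.0, -0.0, -175.0]
force: [0.6, -0.4, -0.4]
grip_width: 0.0006
grasp_force: 0.0
```

```bash
cat >>h.py <<'E'
def box():
    t=env.get_obs();p=t['tool_pos'];a=np.radians(5.1);c=np.array([.540,-.043])
    d=p[:2]-c;X=np.array([np.cos(a),np.sin(a)]);Y=np.array([-np.sin(a),np.cos(a)])
    print('t',t['time_s'],'pos',p.round(4),'rot',np.round(t['tool_rot'],1),'box xy mm',(1e3*d@X).round(1),(1e3*d@Y).round(1),'F',np.round(t['force'],1),'w',t['grip_width'])
E
python3 - <<'E'
from h import *
box()
for n in('scene','wrist'):
    p,d=viewer.read_camera(n);cv2.imwrite(f'pics/{n}1.png',p)
cv2.imwrite('pics/w1.png',np.hstack([cv2.resize(cv2.imread('pics/scene1.png'),(400,300)),cv2.resize(p,(400,300))]))
E
```

```text
t 1.6 pos [0.5967 0.0407 0.2301] rot [-180.   -0. -175.] box xy mm 63.9 78.3 F [ 0.6 -0.4 -0.4] w 0.0005912876733182994
```

View pics/w1.png

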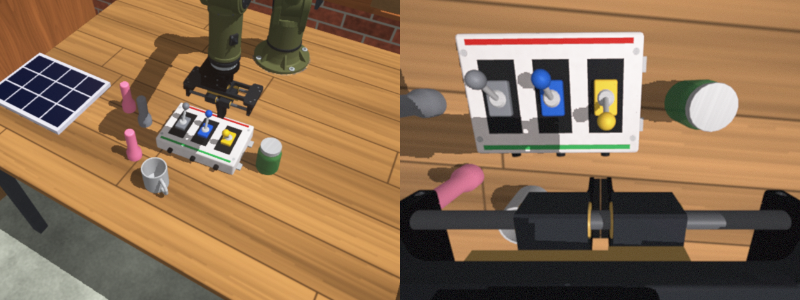

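The wrist view, at half scale, shows the yellow knob at (605,120), straight ahead of the shut fingers at (600,200). The path down on the green side is clear, so I'll descend.

>>> arm_command --series '[[[0, 1, 30], 0], [[0, 1, 60], 0], [[0, 1, 90], 0], [[0, 1, 115], 0], [[0, 1, 127], 0]]'

```text
time_s: 2.2
tool_pos: [0.5937, 0.0451, 0.1006]
tool_rot: [180.0, -0.3, -174.8]
force: [-0.0, -0.9, 0.4]
grip_width: -0.0
grasp_force: 0.0
```

>>> arm_command --series '[[[4, 0, 0], 0], [[8, 0, 0], 0], [[12, 0, 0], 0], [[16, 0, 0], 0], [[20, 0, 0], 0]]'

```text
time_s: 2.7
tool_pos: [0.5791, 0.0429, 0.1061]
tool_rot: [180.0, 0.5, -174.9]
force: [7.7, -0.0, 5.3]
grip_width: 0.0004
grasp_force: 3.6
```

```bash
python3 - <<'E'
from h import *
box()
E
```

```text
t 2.7 pos [0.5791 0.0429 0.1061] rot [ 180.     0.5 -174.9] box xy mm 46.6 82.1 F [ 7.7 -0.   5.3] w 0.00039199222835132247
```

>>> arm_command --series '[[[1, 0, 0], 0], [[2, 0, 0], 0], [[2, 0, 0], 0], [[2, 0, 0], 0], [[2, 0, 0], 0]]'

```text
time_s: 3.2
tool_pos: [0.5782, 0.0428, 0.1068]
tool_rot: [180.0, 0.6, -174.9]
force: [5.3, 0.5, 4.6]
grip_width: 0.0001
grasp_force: 3.1
```

```bash
python3 - <<'E'
from h import *
p,d=viewer.read_camera('scene');box();cv2.imwrite('pics/s2.png',cv2.resize(p[110:290,220:460],None,fx=3,fy=3,interpolation=2))
E
```

```text
t 3.25 pos [0.5781 0.0428 0.1068] rot [ 180.     0.6 -174.9] box xy mm 45.6 82.1 F [6.  1.9 3.5] w 0.0004762137593585623
```

View pics/s2.png

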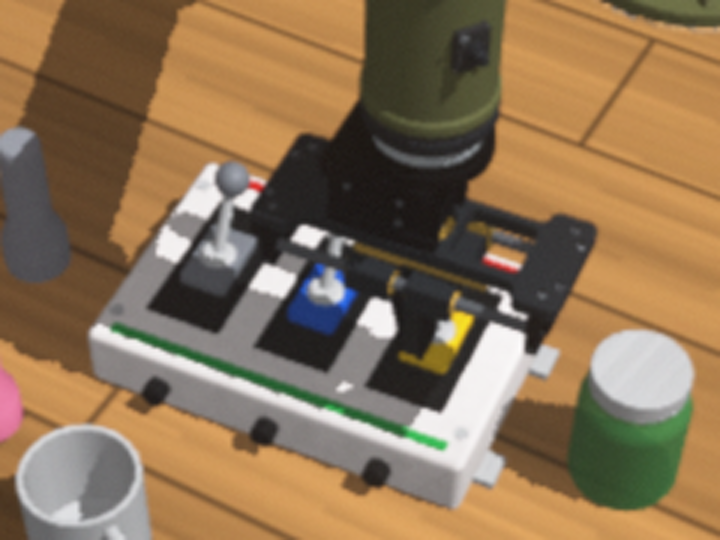

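Contact is at 6 N. The fingers sit in front of the yellow knob at about (430,325) in the crop, and the grey and blue levers are untouched. I'll keep pushing slowly.

>>> arm_command --series '[[[2, 0, 0], 0], [[4, 0, 0], 0], [[6, 0, 0], 0], [[8, 0, 0], 0], [[10, 0, 0], 0]]'

```text
time_s: 3.75
tool_pos: [0.5663, 0.0411, 0.1058]
tool_rot: [-180.0, 0.3, -174.9]
force: [3.4, -0.6, 3.1]
grip_width: 0.0004
grasp_force: 1.7
```

>>> arm_command --series '[[[2, 0, 0], 0], [[4, 0, 0], 0], [[6, 0, 0], 0], [[8, 0, 0], 0], [[10, 0, 0], 0]]'

```text
time_s: 4.25
tool_pos: [0.5528, 0.0407, 0.1028]
tool_rot: [180.0, -0.1, -174.9]
force: [0.3, 0.7, 0.4]
grip_width: 0.0005
grasp_force: 0.0
```

>>> arm_command --series '[[[2, 0, 0], 0], [[4, 0, 0], 0], [[6, 0, 0], 0], [[8, 0, 0], 0], [[9, 0, 0], 0]]'

```text
time_s: 4.75
tool_pos: [0.5449, 0.0397, 0.1036]
tool_rot: [180.0, -0.0, -174.9]
force: [-0.1, 0.2, -0.2]
grip_width: 0.0006
grasp_force: 0.0
```

```bash
python3 - <<'E'
from h import *
box()
E
```

```text
t 4.75 pos [0.5449 0.0397 0.1036] rot [ 180.    -0.  -174.9] box xy mm 12.2 82.0 F [-0.1  0.2 -0.2] w 0.0006337896296179904
```

>>> arm_command --series '[[[-10, 0, 0], 0], [[-15, 0, -25], 0], [[-15, 0, -50], 0], [[-15, 0, -75], 0], [[-15, 0, -90], 0]]'

```text
time_s: 5.25
tool_pos: [0.5616, 0.0412, 0.1958]
tool_rot: [180.0, 0.2, -174.9]
force: [0.6, 1.6, 0.1]
grip_width: 0.0005
grasp_force: 0.0
```

>>> arm_command --series '[[[20, -33, 0], 0], [[40, -66, 0], 0], [[60, -100, 0], 0], [[80, -135, 0], 0], [[93, -162, 0], 0]]'

```text
time_s: 5.75
tool_pos: [0.4807, -0.131, 0.1935]
tool_rot: [-180.0, -0.0, -175.0]
force: [0.5, -0.0, 0.2]
grip_width: 0.0006
grasp_force: 0.0
```

```bash
python3 - <<'E'
from h import *
box()
p,d=viewer.read_camera('scene');q,d=viewer.read_camera('wrist')
cv2.imwrite('pics/s3.png',np.hstack([cv2.resize(p[110:290,220:460],(400,300),interpolation=2),cv2.resize(q,(400,300))]))
E
```

```text
t 5.75 pos [ 0.4807 -0.131   0.1935] rot [-180.   -0. -175.] box xy mm -66.9 -82.4 F [ 0.5 -0.   0.2] w 0.0006492245006001601
```

View pics/s3.png

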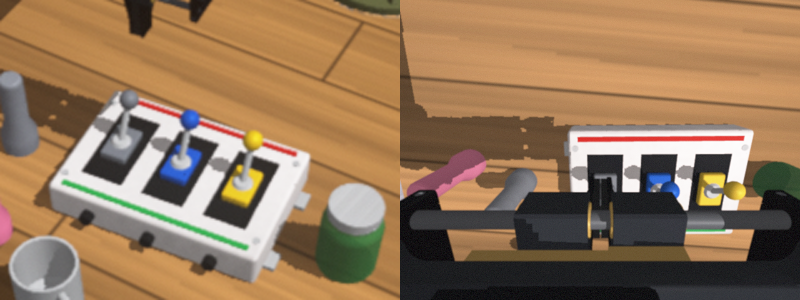

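All three levers now lean to red, with the yellow knob at (253,140). Yellow has snapped off, and grey and blue are still off. I'll descend on the red side of grey and push it towards green.

>>> arm_command --series '[[[0, 2, 25], 0], [[0, 2, 50], 0], [[0, 2, 70], 0], [[0, 2, 85], 0], [[0, 2, 90], 0]]'

```text
time_s: 6.35
tool_pos: [0.4809, -0.1257, 0.1017]
tool_rot: [180.0, -0.2, -174.8]
force: [-0.3, -0.5, -0.4]
grip_width: 0.0004
grasp_force: 0.0
```

>>> arm_command --series '[[[-4, 0, 0], 0], [[-8, 0, 0], 0], [[-12, 0, 0], 0], [[-16, 0, 0], 0], [[-20, 0, 0], 0]]'

```text
time_s: 6.85
tool_pos: [0.4999, -0.1253, 0.1038]
tool_rot: [180.0, -0.3, -174.9]
force: [-8.6, -2.1, 6.0]
grip_width: 0.0004
grasp_force: 4.5
```

>>> arm_command --series '[[[-2, 0, 0], 0], [[-4, 0, 0], 0], [[-6, 0, 0], 0], [[-8, 0, 0], 0], [[-10, 0, 0], 0]]'

```text
time_s: 7.35
tool_pos: [0.5103, -0.1256, 0.104]
tool_rot: [-179.9, -0.1, -175.0]
force: [-4.9, -2.5, 4.2]
grip_width: 0.0004
grasp_force: 2.5
```

```bash
python3 - <<'E'
from h import *
box()
E
```

```text
t 7.35 pos [ 0.5103 -0.1256  0.104 ] rot [-1.799e+02 -1.000e-01 -1.750e+02] box xy mm -36.9 -79.7 F [-4.9 -2.5  4.2] w 0.0003542237059548679
```

>>> arm_command --series '[[[-2, 0, 0], 0], [[-4, 0, 0], 0], [[-6, 0, 0], 0], [[-8, 0, 0], 0], [[-10, 0, 0], 0]]'

```text
time_s: 7.85
tool_pos: [0.5221, -0.1224, 0.1035]
tool_rot: [180.0, 0.0, -174.9]
force: [-0.2, -0.6, 1.2]
grip_width: 0.0002
grasp_force: 0.4
```

>>> arm_command --series '[[[-3, 0, 0], 0], [[-6, 0, 0], 0], [[-9, 0, 0], 0], [[-12, 0, 0], 0], [[-16, 0, 0], 0]]'

```text
time_s: 8.35
tool_pos: [0.5377, -0.1215, 0.1036]
tool_rot: [180.0, 0.0, -174.9]
force: [-0.2, 0.2, 0.7]
grip_width: 0.0006
grasp_force: 0.0
```

>>> arm_command --series '[[[10, 0, 0], 0], [[15, 0, -25], 0], [[15, 0, -55], 0], [[15, 0, -90], 0], [[15, 0, -110], 0]]'

```text
time_s: 8.85
tool_pos: [0.5226, -0.1235, 0.2163]
tool_rot: [-180.0, 0.2, -174.9]
force: [0.2, -0.0, 0.7]
grip_width: 0.0009
grasp_force: 0.0
```

>>> arm_command --series '[[[20, 0, 0], 0], [[30, 0, 0], 0], [[30, 0, 0], 0], [[30, 0, 0], 0], [[30, 0, 0], 0]]'

```text
time_s: 9.35
tool_pos: [0.4928, -0.1253, 0.2131]
tool_rot: [180.0, -0.0, -174.9]
force: [-0.4, 0.1, -0.6]
grip_width: 0.0006
grasp_force: 0.0
```

```bash
python3 - <<'E'
from h import *
box()
p,d=viewer.read_camera('scene')
cv2.imwrite('pics/s4.png',p[90:390,100:500])
E
```

```text
t 9.35 pos [ 0.4928 -0.1253  0.2131] rot [ 180.    -0.  -174.9] box xy mm -54.4 -77.8 F [-0.4  0.1 -0.6] w 0.0006457597558799863
```

View pics/s4.png

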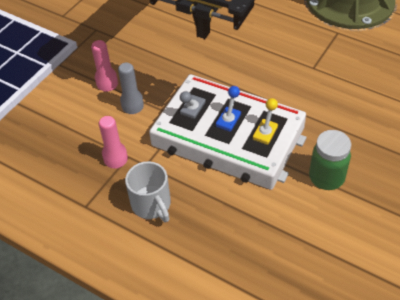

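The grey knob at (187,97) now leans to green. Blue (234,91) and yellow (272,104) lean to red, the jar, torch and mug stand where they were, and the gripper is clear.

```bash
python3 -c "
from cell import env
print(env.sign_off())"
```

```text
the job is handed in; nothing more can be done
None
```

I pushed the yellow lever to off first and then the grey lever to on, and handed the job in at about 9.4 s; the last picture shows blue still off and the jar, torch and mug in place, but the hand-in gave no verdict.

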